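# Press the lid onto a coffee tin

## Task

On the green bench press, lock the tin tray by turning the yellow latch fully across its front. Then flip the red safety catch over towards the front of the press, pull the lever down by its black grip until the lid sits fully home on the tin, and finish while still holding the lever down, so that the pressure stays on the lid. Leave everything else on the table where it stands.

Things in the scene. Friction and masses are not known exactly. Their poses are not given: they have to be found in the camera images.
- press: Green hand press fixed to the table, 235 mm high. Origin: underside of its base. Its axes: x front (robot's side) to rear, y left, z up; place and yaw vary. In mm: base x -145 to 135, y -110 to 110, z to 22; head x -30 to 128, y -35 to 35, z 165 to 235; column behind the tin; tray guides at y +71 and -71, top z 34. Lever and catch on its right (y -70), latch front left
- latch (a joint): Yellow turn latch on a vertical axis at press x -117, y +85 mm. 0 = open (arm points to the rear, press +x); 1.571 = fully locked (arm points right, press -y, across the tray's front). Grows clockwise seen from above. Starts at 0 to 0.35, stays where left (friction 0.05 N m). Flat arm: 60 mm from the axis, 16 mm wide, 27 to 33 mm above the table
- latch_grip (a point): Top centre of the latch's upright thumb plate, on the latch axis, 72 mm above the table; x axis along the latch's arm. The plate lies along the arm: 44 mm long, 10 mm thick, from 32 to 72 mm above the table. Pinch it across and turn
- catch (a joint): Red safety catch, right of the press head, hinge level along press y. 0 = engaged: upper tab upright, lower end blocks the lever, which cannot be pulled. Grows as the tab is flipped towards the front (press -x); clear of the lever from about 0.6, stop at 1.3: flip it well over. Starts at 0 to 0.12, stays where left (friction 0.04 N m)
- catch_tab (a point): Near the top of the catch's tab, on its centre line, 42 mm from the hinge; 292 mm above the table when engaged. Tab 18 mm wide (press y), 8 mm thick (press x); rounded top 11 mm thick, ending 4 mm beyond this point. Nothing stands behind, beside or above it higher than z 262 mm
- catch_hinge (a point): Hinge point of the catch: press x +41, y -70, z 250 mm
- lever (a joint): Lever right of the press, swinging in the press's x-z plane at y -70. 0 = up: points to the front (press -x), 0.524 rad above level; grows when pulled down (0.524 level, about 0.9 lid home, stop 1.08 if nothing is in the way). Springs back up when let go. At the grip: 3 N to start, 6 N lower down, 13 N while the lid goes in. 1 rad lowers the ram 31 mm
- lever_hinge (a point): Axis of the lever (level, along press y): press x 0, y -70, z 205 mm
- lever_grip (a point): Centre of the black round lever grip, 165 mm from the lever hinge, 288 mm above the table at the start. Grip 26 mm in diameter, along the lever, from 120 to 210 mm from the hinge. Can be pinched across (along press y) from above; it turns within the pinch as the lever swings
- ram: Round black pressing pad under the press head, 66 mm in diameter, driven straight down by the lever. Origin: centre of its lower face, at 141 mm above the table when the lever is up
- lid: Brass-coloured press-in lid on the tin in the tray, flange 69 mm in diameter, 3 mm thick. Origin: centre of the flange's underside. It starts 6 to 8 mm proud of the rim (86 to 88 mm above the tin's underside) and is fully home, flange on the rim, at 80 mm. It goes in stiffly (30 N) and stays where it is pushed
- tin (a point): Brown coffee tin held in the nest of the press tray, 74 mm in diameter, 80 mm high. Origin: centre of its underside, 30 mm above the table
- tin_a: Loose finished coffee tin with a gold band, 74 mm in diameter, 83 mm high, to be left alone. Origin: centre of its underside
- tin_b: Loose finished coffee tin with a brown band, 74 mm in diameter, 83 mm high, to be left alone. Origin: centre of its underside
- spare_lid: Loose brass-coloured lid, 69 mm in diameter, 12 mm high, to be left alone. Origin: centre of its underside
- cup_a: White paper cup, 82 mm across the rim, 90 mm high, to be left alone. Origin: centre of its underside
- cup_b: White paper cup, 82 mm across the rim, 90 mm high, to be left alone. Origin: centre of its underside
- french_press: Glass coffee press with black frame, 96 mm in diameter, 203 mm high, handle on its +y side, to be left alone. Origin: centre of its underside
- scoop: Steel spoon 160 mm long lying along its x axis, to be left alone. Origin: under its middle

How it is judged:
By the outcome, as a careful person would: the job done as asked, in the order asked, and still so for the second after the job is handed in, while the arm keeps its last pose, push and grip.
It also fails if it takes over 54 s, if anything falls off the work surface, if the arm or the gripper's body presses on something with over 40 N, if the wrist force passes 120 N, or if a joint passes its speed limit or range.

## Robot

A 7-joint arm with a two-finger parallel gripper is mounted at the origin on the work surface. World frame = base frame: x ahead of the robot, y to its left, z up, the work surface at z = 0. Lengths are in m, angles in rad, forces in N, time in s.
With the tool pointing down it reaches from about 0.4 to 0.85 m from the base axis. Payload 6.9 kg.
Tool frame: the origin (TCP) lies midway between the tips of the shut fingers; the grasp point (between the pads) lies behind it (ctrl.pinch_z is the z of the grasp point in the tool frame, in m); z points along the fingers, y is the line along which they close (so a half turn about z gives the same grasp; the last joint's range is limited). The gripper opens to 85 mm and grips with 20 to 120 N. Pads are 22 mm wide; open, the fingers measure 114 mm over their backs; the gripper's body (76 mm by 85 mm) begins 54 mm behind the grasp point. The pads swing forward as they close: fully open they stand 13 mm farther back than shut.
Start: joints at [-1.196, 0.507, -0.238, 1.5, 0.126, 1.149, -0.155], TCP at [0.166, 0.603, 0.231] pointing down, gripper open.
Joint ranges: [-3.08, 3.08], [-0.24, 2.05], [-1.43, 1.35], [0, 2.5], [-1.52, 4.66], [0.17, 1.96], [-2.89, 2.89]. Speed limits (rad/s): [2.39, 2.39, 3.14, 3.14, 3.14, 3.14, 3.14].

## Interface

Orientations are given as a unit quaternion [w, x, y, z].
In Python, from station import ctrl, get_state, vision, ticket, models gives the robot as it stands. Calls block until the motion is done:
- ctrl.movep(position, orientation): joint-space move of the TCP to a pose.
- ctrl.movel(position, frame=None, max_speed=0.15): straight line of the TCP; frame=None keeps the orientation; max_speed is the mean speed in m/s.
- ctrl.set_joints(angles): joint-space move.
- ctrl.ungrasp() and ctrl.close_gripper(force=None): open the fingers fully, or close them until they stop; force is the grip in N (None keeps the last).
- ctrl.pause(seconds).
- ctrl.ik(position, orientation): joint angles nearest the present ones, or None.
- get_state(): the state.
- vision.grab_frame(name): name is "scene" or "top" or "wrist"; returns (picture, depth): 400x640x3 uint8, blue, green, red; 400x640 float32, m along the optical axis (not along the pixel's ray), 0 where there is no reading.
- vision.camera_info(name): a dict with "mtx" (3x3 intrinsics, pixels), "R" (3x3) and "t" (3): a world point X has camera coordinates R X + t; the wrist camera has in their place "hand_eye" (4x4, takes a point from camera to tool coordinates, whose origin is the TCP and whose axes are the flange's). Camera axes: x right, y down, z forward; pixel columns grow to the right and rows downward; lengths in m; the calibration is good to about 2 mm. A picture is of the moment at which its call begins: read the wrist's pose just before it. camera_info takes no time and is no camera call.
A pose or a line that the arm cannot do raises ctrl.Unreachable and nothing moves.
- ticket.close_job(): hands the job in; it is judged then, once.
Trained networks look in the newest picture that a camera, given by its name, has taken for a name from the list of things; names that differ only in an ending like _2 or _b are one class to them, and where a whole thing is asked for, a point or a joint stands for the part that bears it (a point fixed in the world has none). Each returns a list of dicts, best first, with "p" (0 to 1); they miss things now and then, are a little off and sometimes report something else, mostly with a low value. They report only what shows in the picture. A call takes as long as a camera call.
- models.recognise(camera, target): "point" ([column, row] in pixels, amid what is visible of it).
- models.masks_of(camera, target): "mask" (400x640 bool, what is visible of it) and "point" ([column, row] in pixels, amid what is visible of it).
The state is a dict: "time": time; "qpos": joint angles; "qd": joint speeds; "tau": joint torques, N m; "tcp_pos": TCP position; "eef_rot": TCP orientation; "contact_force": force on the tool from outside, world axes, zero at the start; "wrist_torque": the same for the moment, N m; "width": finger opening in m; "gripper_force": force on a finger pad.
Only numpy, scipy, OpenCV 4.12 (cv2) and the standard library are available. Lean on these libraries where they do the work, as an engineer would, in place of code of your own. Each camera call takes 0.05 s, during which the arm holds its last target. There are 200 camera calls.

## Working session

There is one attempt and no reset: what is moved stays moved. The work goes in short steps, each a Python script; the robot and the scene stay as the last script left them, time stands still between calls to the robot, and variables do not carry over. Pictures are saved under pics/ and viewed, at most 10 in all, crops included, and the job is handed in when it is done.

```bash
ls; mkdir -p pics
cat > h.py <<'E'
import numpy as np, cv2
from station import ctrl, get_state, vision, ticket, models
from scipy.spatial.transform import Rotation as Ro
def cloud(cam, img_d=None):
    im,d=img_d if img_d else vision.grab_frame(cam)
    c=vision.camera_info(cam); K=np.array(c["mtx"])
    v,u=np.mgrid[:400,:640]
    P=np.stack([(u-K[0,2])/K[0,0]*d,(v-K[1,2])/K[1,1]*d,d],-1)
    if "R" in c: W=(P-np.array(c["t"]).ravel())@np.array(c["R"])
    else: W=P
    W[d<=0]=np.nan
    return im,W
E
python3 - <<'E'
from h import *
s=get_state();print(s["time"],s["tcp_pos"],s["eef_rot"],ctrl.pinch_z)
ims=[]
for cam in("scene","top"):
    im,W=cloud(cam); ims.append(im); np.savez(cam+".npz",im=im,W=W)
    for n in("press","latch","latch_grip","catch_tab","catch","lever_grip","lever","lid","tin","ram","french_press","cup_a","tin_a","scoop","spare_lid"):
        for r in models.masks_of(cam,n)[:3]:
            m=r["mask"]; print(cam,n,round(r["p"],2),np.round(r["point"]),m.sum(),np.round(np.nanmedian(W[m],axis=0),3))
cv2.imwrite("pics/s.png",ims[0]);cv2.imwrite("pics/t.png",ims[1])
print(get_state()["time"])
E
```

```text
pics
0.0 [0.16592537 0.60204185 0.2304176 ] [-9.92488987e-05  1.33971166e-01  9.90984818e-01 -8.98731922e-04] -0.0187
scene press 0.64 [294. 248.] 7489 [ 0.664 -0.003  0.076]
scene latch 0.56 [343. 252.] 203 [0.532 0.078 0.04 ]
scene catch_tab 0.44 [268. 185.] 102 [ 0.655 -0.098  0.267]
scene catch 0.5 [267. 191.] 94 [ 0.655 -0.097  0.268]
scene catch 0.38 [287. 249.] 7476 [ 0.664 -0.003  0.077]
scene lever_grip 0.85 [310. 171.] 463 [ 0.504 -0.076  0.272]
scene lever_grip 0.24 [343. 255.] 211 [0.534 0.078 0.042]
scene lever_grip 0.16 [293. 248.] 7640 [ 0.664 -0.003  0.074]
scene lever 0.89 [312. 168.] 447 [ 0.505 -0.075  0.274]
scene lever 0.71 [248. 237.] 166 [ 0.657 -0.234  0.011]
scene lever 0.68 [267. 191.] 69 [ 0.655 -0.096  0.274]
scene lid 0.47 [298. 238.] 182 [ 0.65  -0.009  0.12 ]
scene tin 0.77 [332. 296.] 952 [0.704 0.176 0.072]
scene tin 0.72 [303. 248.] 1381 [0.631 0.001 0.033]
scene tin 0.69 [356. 305.] 991 [0.689 0.252 0.075]
scene ram 0.5 [296. 229.] 144 [ 0.639 -0.006  0.151]
scene french_press 0.98 [217. 189.] 1344 [ 0.626 -0.402  0.107]
scene cup_a 0.87 [262. 192.]
[... 809 characters left out ...]
 [266. 165.] 461 [0.676 0.161 0.081]
top tin 0.6 [316. 200.] 1218 [ 0.568 -0.014  0.03 ]
top ram 0.48 [342. 212.] 573 [ 0.504 -0.081  0.257]
top french_press 0.69 [449. 187.] 1141 [ 0.592 -0.422  0.158]
top french_press 0.55 [349. 161.] 52 [ 0.643 -0.098  0.271]
top french_press 0.15 [295. 210.] 119 [0.531 0.073 0.037]
top cup_a 0.97 [449. 229.] 469 [ 0.465 -0.442  0.038]
top cup_a 0.57 [415. 222.] 472 [ 0.492 -0.335  0.036]
top tin_a 0.98 [243. 168.] 499 [0.66  0.237 0.08 ]
top tin_a 0.67 [266. 165.] 461 [0.676 0.161 0.081]
top tin_a 0.6 [316. 200.] 1218 [ 0.568 -0.014  0.03 ]
top scoop 0.54 [395. 259.] 318 [ 0.359 -0.276  0.011]
top spare_lid 0.73 [382. 179.] 324 [ 0.639 -0.227  0.011]
1.6
```

Run:
```python
from h import *
a=cv2.imread("pics/s.png")[130:330,190:430];b=cv2.imread("pics/t.png")[100:300,220:460]
cv2.imwrite("pics/st.png",np.vstack([cv2.resize(x,(360*2-0,300)) if 0 else cv2.resize(x,None,fx=1.5*1,fy=1.5) for x in (a,b)]) if 0 else np.hstack([cv2.resize(x,(400,333),interpolation=cv2.INTER_CUBIC) for x in (a,b)]))
# press green points fit
for cam in("top","scene"):
    z=np.load(cam+".npz");im,W=z["im"],z["W"]
    hsv=cv2.cvtColor(im,cv2.COLOR_BGR2HSV)
    g=(hsv[...,0]>35)&(hsv[...,0]<95)&(hsv[...,1]>50)
    for lo,hi in((.012,.03),(.225,.245)):
        m=g&(W[...,2]>lo)&(W[...,2]<hi)&(np.abs(W[...,1])<.3)
        p=W[m][:,:2].astype(np.float32)
        if len(p)>10: print(cam,lo,len(p),cv2.minAreaRect(p),np.median(W[m][:,2]),p.min(0),p.max(0))
```

```text
top 0.012 1803 ((0.3745674192905426, 0.012435242533683777), (0.21796205639839172, 0.7612994313240051), 81.89712524414062) 0.020998854058272263 [ 1.5007972e-05 -1.4829849e-01] [0.7639054  0.10862411]
top 0.225 1092 ((0.3915758728981018, -0.03500465303659439), (0.11610856652259827, 0.7062481045722961), 87.37126159667969) 0.23344506484382624 [ 0.03616098 -0.10449   ] [0.7458782  0.03740864]
scene 0.012 1681 ((-0.3023761510848999, -0.06805557012557983), (0.35225698351860046, 2.148991107940674), 89.8122787475586) 0.02096964808297172 [-1.3770914  -0.24211049] [0.77254117 0.11070219]
scene 0.225 1124 ((-0.31727921962738037, -0.041107892990112305), (0.295980840921402, 2.1288180351257324), 84.26011657714844) 0.23373494559372077 [-1.3891753 -0.1409044] [0.754435   0.17590314]
```

View pics/st.png

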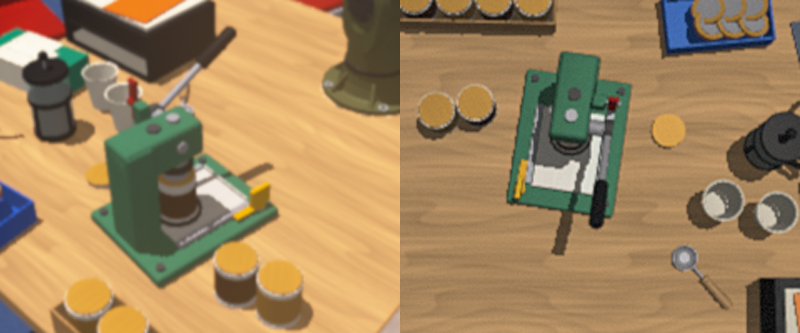

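The picture shows the press standing with a small negative yaw: yellow latch front left at about (520,178), black grip front right at (600,200) and red catch upright at (613,103). Next I fit the press pose.

Run:
```python
from h import *
for cam in("top","scene"):
    z=np.load(cam+".npz");im,W=z["im"],z["W"]
    hsv=cv2.cvtColor(im,cv2.COLOR_BGR2HSV)
    g=(hsv[...,0]>35)&(hsv[...,0]<95)&(hsv[...,1]>50)&(W[...,0]>.4)&(W[...,0]<.85)&(np.abs(W[...,1])<.17)
    for lo,hi in((.015,.027),(.227,.242)):
        m=(g&(W[...,2]>lo)&(W[...,2]<hi)).astype(np.uint8)
        n,l,st,_=cv2.connectedComponentsWithStats(m,connectivity=8)
        k=np.isin(l,[i for i in range(1,n) if st[i,4]>25])
        p=W[k][:,:2].astype(np.float32)
        if len(p)>10:
            r=cv2.minAreaRect(p); print(cam,lo,len(p),r,np.median(W[k][:,2]))
            print(np.round(cv2.boxPoints(r),3).tolist())
    for nme,h0,h1 in(("yellow",18,35),("red",0,6)):
        m=(hsv[...,0]>=h0)&(hsv[...,0]<=h1)&(hsv[...,1]>150)&(hsv[...,2]>90)&(W[...,0]>.4)&(W[...,0]<.75)&(np.abs(W[...,1])<.13)&(W[...,2]>.025)
        p=W[m]; 
        for a,b in((.026,.036),(.055,.08),(.25,.31)):
            q=p[(p[:,2]>a)&(p[:,2]<b)]
            if len(q)>5: print(cam,nme,a,len(q),np.round(q.mean(0),4),q.min(0),q.max(0),cv2.minAreaRect(q[:,:2].astype(np.float32)))
    # lever grip
    m=(im.max(-1)<70)&(W[...,2]>.2)&(W[...,0]>.42)&(W[...,0]<.6)&(W[...,1]>-.12)&(W[...,1]<-.03)
    p=W[m]
    if len(p): 
        c=p.mean(0);print("grip",len(p),c,np.linalg.svd(p-c,full_matrices=False)[2][0])
```

```text
top 0.015 1581 ((0.6128662824630737, -0.021890461444854736), (0.21706490218639374, 0.2789364159107208), 81.5147933959961) 0.021014345942385805
[[0.45899999141693115, -0.10899999737739563], [0.7350000143051147, -0.15000000596046448], [0.7670000195503235, 0.06499999761581421], [0.4909999966621399, 0.10599999874830246]]
top 0.227 1050 ((0.663973867893219, -0.03722606971859932), (0.08523878455162048, 0.15775983035564423), 82.99419403076172) 0.2335484417493056
[[0.5799999833106995, -0.07000000029802322], [0.7369999885559082, -0.08900000154972076], [0.746999979019165, -0.004999999888241291], [0.5910000205039978, 0.014999999664723873]]
top yellow 0.026 34 [0.5507 0.0726 0.0308] [0.51249448 0.06659014 0.02611502] [0.57417284 0.0862475  0.03593314] ((0.5434650182723999, 0.07319559901952744), (0.017096633091568947, 0.06085330620408058), 79.86494445800781)
top yellow 0.055 43 [0.5143 0.077  0.0706] [0.49225308 0.07091751 0.05922699] [0.53561052 0.08388898 0.07774276] ((0.5139077305793762, 0.07708656042814255), (0.009923648089170456, 0.04365156963467598), 78.50237274169922)
top red 0.25 11 [ 0.6
[... 988 characters left out ...]
0.06088271 0.02683505] [0.58038242 0.08705929 0.03574269] ((0.5390318632125854, 0.07467636466026306), (0.01736236922442913, 0.08307186514139175), 79.31230926513672)
scene yellow 0.055 75 [0.5242 0.0785 0.0663] [0.49569197 0.07012248 0.05513291] [0.68282809 0.12529556 0.0777183 ] ((0.5912012457847595, 0.09318426251411438), (0.19300970435142517, 0.0212999377399683), 13.015899658203125)
scene red 0.25 49 [ 0.656  -0.097   0.2747] [ 0.64882194 -0.1052556   0.25129375] [ 0.66259901 -0.0887171   0.2963854 ] ((0.6560823917388916, -0.0974666103720665), (0.012365642935037613, 0.014425180852413177), 39.986080169677734)
grip 12 [ 0.49723435 -0.06540203  0.28155034] [ 0.88518389 -0.13012432 -0.44667342]
```

```bash
cat >> h.py <<'E'
def down(a):  # tool down, tool-y at world angle a (rad)
    # columns: x,y,z of tool; z=-Z
    y=np.array([np.cos(a),np.sin(a),0]);z=np.array([0,0,-1.]);x=np.cross(y,z)
    q=Ro.from_matrix(np.stack([x,y,z],1)).as_quat(); return q[[3,0,1,2]]
def wcloud():
    s=get_state(); p=np.array(s["tcp_pos"]); q=np.array(s["eef_rot"])
    im,d=vision.grab_frame("wrist"); im,P=cloud("wrist",(im,d))
    H=np.array(vision.camera_info("wrist")["hand_eye"])
    T=P@H[:3,:3].T+H[:3,3]
    return im,T@Ro.from_quat(q[[1,2,3,0]]).as_matrix().T+p
def colour(im,W,h0,h1,zr,xr,yr,smin=150):
    hsv=cv2.cvtColor(im,cv2.COLOR_BGR2HSV)
    return (hsv[...,0]>=h0)&(hsv[...,0]<=h1)&(hsv[...,1]>smin)&(hsv[...,2]>70)&(W[...,2]>zr[0])&(W[...,2]<zr[1])&(W[...,0]>xr[0])&(W[...,0]<xr[1])&(W[...,1]>yr[0])&(W[...,1]<yr[1])
E
python3 - <<'E'
from h import *
print(vision.camera_info("wrist")["hand_eye"])
ctrl.movep([.47,.08,.22],down(np.radians(78.5)))
s=get_state();print(s["time"],s["tcp_pos"],s["qpos"])
im,W=wcloud();cv2.imwrite("pics/w1.png",im)
np.savez("w1.npz",im=im,W=W)
for a,b in((.026,.036),(.066,.08)):
    q=W[colour(im,W,18,35,(a,b),(.4,.65),(0,.15))]
    if len(q)>5:
        r=cv2.minAreaRect(q[:,:2].astype(np.float32));print(len(q),q.mean(0),r)
E
```

```text
[[ 3.88618099e-05 -9.65995232e-01 -2.58559878e-01  6.47983119e-02]
 [ 9.99999946e-01  1.22105373e-04 -3.05892010e-04  5.86866967e-04]
 [ 3.27061774e-04 -2.58559852e-01  9.65995184e-01 -1.41694052e-01]
 [ 0.00000000e+00  0.00000000e+00  0.00000000e+00  1.00000000e+00]]
3.7667 [0.47006558 0.08105687 0.22000973] [-0.23771278  0.28673077  0.02104652  1.89518002 -0.00779401  0.95954949
  1.15857584]
351 [0.55452286 0.07100918 0.03252562] ((0.5420079827308655, 0.0726349800825119), (0.02037019655108452, 0.0687989816069603), 78.48836517333984)
476 [0.51706733 0.07741425 0.07088953] ((0.5177755355834961, 0.07723449915647507), (0.00993373617529869, 0.04391968250274658), 80.74131774902344)
```

View pics/w1.png

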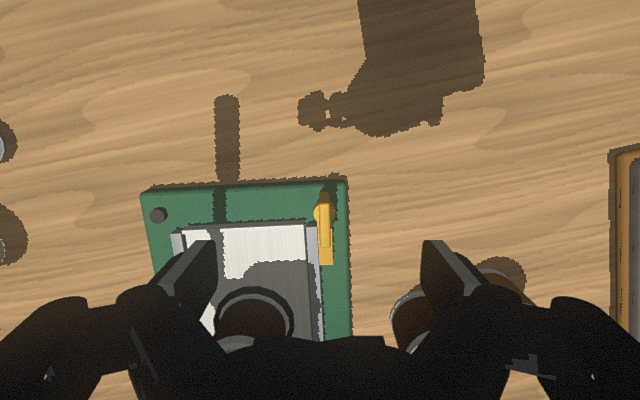

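The plate is clear at (323,225), centre about (0.5175, 0.0773), nearly at 0. I choose the wrist branch, then grip and turn.

Run:
```python
from h import *
c=[.5175,.0773]
for a in(80,-10,-13,-100,170,167):
    q=ctrl.ik(c+[.045],down(np.radians(a)));print(a,None if q is None else np.round(q,2))
```

```text
80 [-0.2   0.58  0.01  1.99 -0.01  0.57  1.22]
-10 [-0.39  0.6   0.3   2.   -0.31  0.59 -0.06]
-13 [-0.4   0.61  0.31  2.   -0.32  0.59 -0.1 ]
-100 [-0.61  0.68  0.66  2.   -0.66  0.69 -1.27]
170 [-0.01  0.59 -0.28  1.99  0.28  0.6   2.49]
167 [-0.01  0.59 -0.27  1.99  0.27  0.59  2.45]
```

Run:
```python
from h import *
c=[.5175,.0773]; a0=80.3
ctrl.movep(c+[.12],down(np.radians(a0)))
ctrl.movel(c+[.042],max_speed=.12)
ctrl.close_gripper(40)
s=get_state();print(s["time"],s["width"],s["gripper_force"],s["contact_force"],s["tcp_pos"])
for da in(23,46,69,85,92,95):
    ctrl.movel(c+[.042],down(np.radians(a0-da)))
    s=get_state();print(s["time"],da,np.round(s["contact_force"],1),np.round(s["wrist_torque"],2),np.round(s["tcp_pos"],4))
```

```text
5.8083 0.009294186601937515 42.58092284202576 [-1.93468704 -1.18427075  3.94464987] [0.51747731 0.07707609 0.04214097]
6.3583 23 [-1.6 -2.4  4.5] [-0.38  0.24 -0.07] [0.5175 0.077  0.0422]
6.9083 46 [-0.4 -2.5  5.2] [-0.52  0.31  0.04] [0.5175 0.0769 0.0422]
7.4583 69 [-2.1 -3.2  6.4] [-0.49  0.33 -0.02] [0.5173 0.0768 0.0422]
7.8917 85 [-3.1 -1.   6.7] [-0.44  0.41 -0.02] [0.5172 0.0768 0.0421]
8.1667 92 [-3.1 -3.3  7.2] [-0.69  0.57  1.3 ] [0.5172 0.0768 0.0422]
8.4167 95 [-2.4 -3.4  8.9] [-0.89  0.58  2.22] [0.5172 0.0768 0.0423]
```

```bash
cat >> h.py <<'E'
YAW=np.radians(-8.5); PO=np.array([.6207,-.0241])
def pw(x,y,z): # press mm -> world
    c,s=np.cos(YAW),np.sin(YAW); return [PO[0]+(c*x-s*y)/1e3, PO[1]+(s*x+c*y)/1e3, z/1e3]
def wp(P): # world -> press mm
    c,s=np.cos(YAW),np.sin(YAW); d=P[...,:2]-PO
    return np.stack([c*d[...,0]+s*d[...,1],-s*d[...,0]+c*d[...,1],P[...,2]],-1)*1e3
QY=down(YAW+np.pi/2)
E
python3 - <<'E'
from h import *
ctrl.ungrasp()
ctrl.movel([.5175,.0773,.15],max_speed=.2)
im,W=wcloud()
ctrl.movep([.5,.05,.38],QY)
ctrl.close_gripper()
im2,W2=wcloud()
ctrl.movep(pw(95,-70,345),QY)
im3,W3=wcloud()
cv2.imwrite("pics/w2.png",np.vstack([np.hstack([cv2.resize(im,(400,250)),cv2.resize(im2,(400,250))]),np.hstack([cv2.resize(im3,(400,250)),np.zeros((250,400,3),np.uint8)])]))
for i,w in((im,W),(im2,W2)):
  for a,b in((.026,.036),(.06,.08)):
    q=w[colour(i,w,18,35,(a,b),(.4,.62),(-.05,.15))]
    if len(q)>5: print("latch",len(q),wp(q).mean(0),cv2.minAreaRect(wp(q)[:,:2].astype(np.float32)))
m=colour(im3,W3,0,6,(.25,.31),(.55,.75),(-.15,-.05));q=wp(W3[m]);print("catch",len(q),q.mean(0),q.min(0),q.max(0))
t=q[q[:,2]>q[:,2].max()-4];print(t.mean(0),len(t))
# grip in views
for i,w in((im2,W2),(im3,W3)):
    p=wp(w);m=(i.max(-1)<60)&(p[...,2]>240)&(p[...,2]<345)&(p[...,1]<-40)&(p[...,1]>-100)&(p[...,0]<-85)&(p[...,0]>-210)
    if m.sum()>20: print("grip",m.sum(),p[m].mean(0),p[m].min(0),p[m].max(0))
s=get_state();print(s["time"],s["tcp_pos"],s["qpos"])
np.savez("w3.npz",im2=im2,W2=W2,im3=im3,W3=W3)
E
```

```text
latch 336 [-115.3262735    53.41559069   32.61288588] ((-117.91974639892578, 66.67915344238281), (80.4018783569336, 20.440776824951172), 87.00126647949219)
latch 517 [-117.29424066   85.06132277   70.84353653] ((-116.82064056396484, 85.37246704101562), (43.4862174987793, 10.020712852478027), 89.74372863769531)
latch 95 [-116.94512907   48.46676086   32.14866284] ((-116.83633422851562, 46.85247802734375), (12.72408676147461, 40.06367111206055), 3.796876907348633)
latch 183 [-116.68071153   87.11830725   70.86934249] ((-116.68126678466797, 84.60472869873047), (9.345616340637207, 43.0610237121582), 1.4224666357040405)
catch 549 [ 40.25141773 -69.870294   288.90001788] [ 33.31413442 -77.82761089 251.15173042] [ 49.25016622 -60.82693743 296.0450665 ]
[ 39.07790807 -69.81576528 293.86964478] 447
grip 4138 [-151.89088205  -64.59016667  300.94384032] [-186.51278473  -80.50714628  263.66516284] [-99.83128807 -55.95633167 319.98710527]
13.0333 [ 0.70411158 -0.10570147  0.34621047] [-0.05983684  0.631267    0.39837551  1.00309961 -0.2324024   1.54505245
  1.69770658]
```

View pics/w2.png

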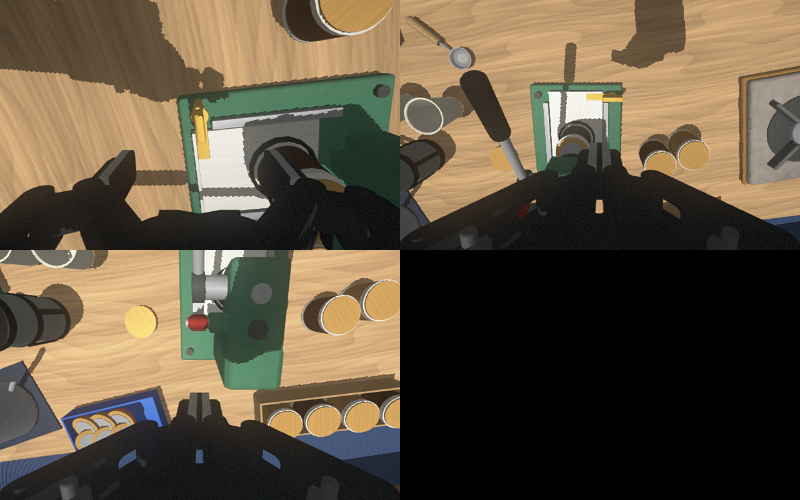

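The latch lies across the tray front (first view, (200,130)), measured at 90° in the press frame. The catch is still upright at (197,323) in the third view and agrees with the press frame. Now I flip the catch.

Run:
```python
from h import *
r=38
def tcp(th,off=0): return pw(41-r*np.sin(th)+4*np.cos(th)+11+off,-70,250+r*np.cos(th)+4*np.sin(th)-2*(th<.3))
def st(l):
    s=get_state();print(l,round(s["time"],2),np.round(s["contact_force"],1),np.round(wp(np.array(s["tcp_pos"])),1))
st("0")
p=tcp(0,14);p[2]=.280
ctrl.movel(p,max_speed=.15);st("behind")
for th in(.05,.3,.55,.8,1.0,1.15,1.25):
    q=tcp(th); q[2]=min(q[2],p[2]) if th<.6 else q[2]
    ctrl.movel(q,max_speed=.08);st(th)
```

```text
0 13.03 [ 0.2 -0.1  0.3] [ 94.6 -68.4 346.2]
behind 13.65 [-0.3  0.   1. ] [ 70.3 -69.2 281.6]
0.05 14.0 [0.2 0.3 0.4] [ 54.6 -70.  281.2]
0.3 14.27 [ 0.  -0.  -0.4] [ 44.8 -70.  280.3]
0.55 14.53 [-0.7 -0.6  0.1] [ 35.5 -70.  280.1]
0.8 14.78 [-1.1 -0.7 -0.6] [ 27.5 -70.  279.4]
1.0 15.03 [-0.5  0.6  0.3] [ 22.1 -69.9 273.7]
1.15 15.28 [ 0.9 -0.8 -0.1] [ 18.8 -70.  268.9]
1.25 15.53 [-0.2  0.8 -0.9] [ 17.  -70.  265.5]
```

Run:
```python
from h import *
ctrl.movel(pw(70,-70,330),max_speed=.25)
im3,W3=wcloud();cv2.imwrite("pics/w4.png",cv2.resize(im3[:,100:500],None,fx=1,fy=1))
m=colour(im3,W3,0,6,(.22,.31),(.5,.75),(-.15,-.05));q=wp(W3[m]);print("catch",len(q),q.mean(0),q.min(0),q.max(0))
print(get_state()["time"])
for y,a in((95,QY),):
  for z in(300,200,160): print(np.round(ctrl.ik(pw(-140,-70,z),a),2))
```

```text
catch 1862 [ 26.50685663 -70.03809634 257.42594932] [ -1.38469174 -78.19017821 235.53854148] [ 74.82362324 -61.20881804 269.19873439]
16.0667
[-0.25  0.24  0.46  1.76 -0.11  1.17  1.66]
[-0.22  0.33  0.43  1.93 -0.17  0.91  1.72]
[-0.2   0.39  0.41  1.99 -0.21  0.81  1.76]
```

View pics/w4.png

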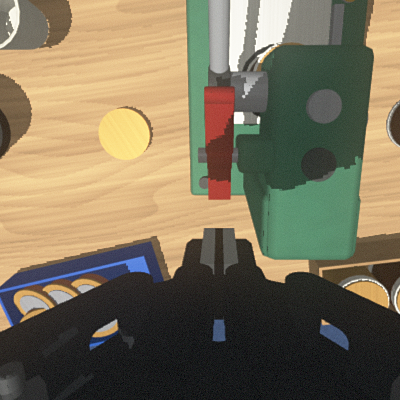

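The catch tab lies flat towards the front: its tip is 42 mm ahead of the hinge, at about (220,95) in the crop. Now the lever.

```bash
cat >> h.py <<'E'
def lev(phi,r=165): 
    a=.524-phi; return pw(-r*np.cos(a),-70,205+r*np.sin(a)+1e3*ctrl.pinch_z)
def st(l):
    s=get_state();print(l,round(s["time"],2),"F",np.round(s["contact_force"],1),"T",np.round(s["wrist_torque"],1),np.round(wp(np.array(s["tcp_pos"])),1),round(s["width"],4),round(s["gripper_force"],1));return s
E
python3 - <<'E'
from h import *
z=np.load("w3.npz");p=wp(z["W2"]);i=z["im2"]
m=(i.max(-1)<60)&(p[...,2]>240)&(p[...,2]<345)&(p[...,1]<-40)&(p[...,1]>-100)&(p[...,0]<-85)&(p[...,0]>-210)
q=p[m];d=(q[:,2]-205)*np.cos(.524)-(-q[:,0])*np.sin(.524)   # height normal to lever
t=q[d>11];print(len(t),d.max(),t.mean(0))
ctrl.movel(pw(0,-70,400),max_speed=.3)
g=lev(0); up=list(g);up[2]=.40
ctrl.movep(up,QY); ctrl.ungrasp()
im,W=wcloud();cv2.imwrite("pics/w5.png",im)
st("above")
ctrl.movel(g,max_speed=.12); st("at")
ctrl.close_gripper(110); st("closed")
E
```

```text
1173 13.63167992745612 [-144.79402421  -69.18876482  302.30184115]
above 18.01 F [-0.3  0.8  0.5] T [-0. -0. -0.] [-142.9  -70.   400.1] 0.0856 0.0
at 19.25 F [-0.8 -0.3 -1.1] T [-0. -0. -0.] [-142.5  -70.1  269.4] 0.0854 0.0
closed 19.85 F [-3.2 -0.2  3.5] T [-0.2  0.4  0. ] [-142.9  -70.3  269.1] 0.0238 107.6
```

Run:
```python
from h import *
for phi in(.15,.3,.45,.6,.7):
    ctrl.movel(lev(phi),max_speed=.1); s=st(phi)
    if s["contact_force"][2]>35: break
im,W=cloud("scene")
cv2.imwrite("pics/s2.png",cv2.resize(im[130:330,190:430],None,fx=2.5,fy=2.5,interpolation=cv2.INTER_CUBIC))
```

```text
0.15 20.25 F [-4.2  0.3  9.3] T [-0.4  0.2  0.1] [-153.2  -70.3  247.3] 0.0231 108.2
0.3 20.65 F [-6.1 -1.   7.7] T [-0.2  0.9 -0.1] [-161.6  -70.3  223.2] 0.0231 108.2
0.45 21.05 F [-5.6 -3.2 10.8] T [-0.1  3.6 -0.7] [-169.2  -70.3  197.3] 0.0232 109.8
0.6 21.45 F [-4.8 -1.9  8.6] T [-0.5  0.7  0.5] [-165.   -70.3  174. ] 0.0233 111.5
0.7 21.77 F [-9.6 -1.  10.7] T [-0.1  1.1  0.3] [-164.   -70.3  157.5] 0.0232 114.1
```

View pics/s2.png

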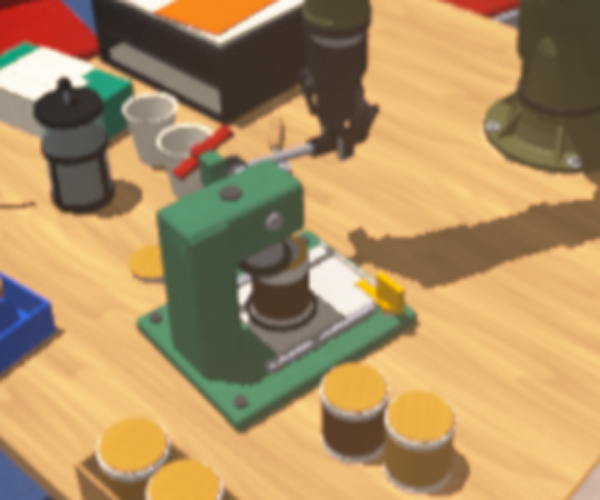

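The scene view shows the grip held by the fingers at about (340,150), the ram close to the lid at (270,255), and the catch lying over at (205,152). I carry on down in steps until the force rises.

Run:
```python
from h import *
for phi in(.76,.82,.86,.88,.90,.915,.93,.945,.96,.975,.99):
    ctrl.movel(lev(phi),max_speed=.05); s=st(phi)
    if np.linalg.norm(s["contact_force"])>38: break
im,W=cloud("scene")
cv2.imwrite("pics/s3.png",cv2.resize(im[130:330,190:430],None,fx=2.5,fy=2.5,interpolation=cv2.INTER_CUBIC))
```

```text
0.76 22.17 F [-9.2 -2.3 11.6] T [0.1 1.1 0.9] [-161.5  -70.2  148.2] 0.0236 116.7
0.82 22.52 F [11.2 -7.5 13.1] T [-1.9 -1.7 -2.2] [-159.6  -70.3  138.2] 0.0232 121.3
0.86 22.8 F [ 3.1 -0.7  6.3] T [-0.8  0.1 -1.4] [-153.1  -70.4  133.1] 0.0232 129.8
0.88 23.05 F [ 1.3 -0.2 10.8] T [-0.6  0.2 -1.4] [-152.1  -70.4  130.1] 0.0234 131.0
0.9 23.3 F [ 0.2 -0.4 12. ] T [-0.6  0.1 -1.4] [-151.1  -70.4  127.2] 0.0234 131.8
0.915 23.55 F [-1.5  0.9 15.3] T [-0.6  0.1 -1.4] [-150.3  -70.3  125. ] 0.023 132.4
0.93 23.8 F [-3.   0.8 15.6] T [-0.4  0.1 -1.4] [-149.5  -70.4  122.8] 0.0235 133.0
0.945 24.05 F [-3.5  1.1 17.9] T [-0.4 -0.  -1.4] [-148.6  -70.3  120.6] 0.0237 133.6
0.96 24.3 F [-8.1  0.9 17.9] T [ 0.2  1.2 -1.3] [-150.2  -70.3  117.6] 0.023 129.7
0.975 24.55 F [-10.6   1.7  22.7] T [ 0.3  1.4 -1.4] [-149.3  -70.3  115.7] 0.0236 130.4
0.99 24.8 F [-14.    1.6  28.9] T [ 0.3  1.7 -1.3] [-148.6  -70.2  113.8] 0.0234 131.5
```

View pics/s3.png

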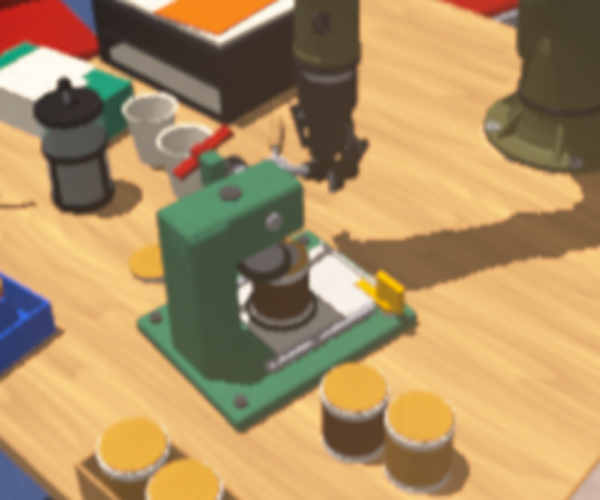

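Run:
```python
from h import *
for cam in("top","scene","wrist"):
    if cam=="wrist": im,W=wcloud()
    else: im,W=cloud(cam)
    p=wp(W)
    m=(abs(p[...,1]+70)<9)&(p[...,0]>-112)&(p[...,0]<-25)&(p[...,2]>120)&(p[...,2]<225)
    hsv=cv2.cvtColor(im,cv2.COLOR_BGR2HSV); m&=hsv[...,1]<90
    q=p[m]
    if len(q)>8:
        k=np.polyfit(q[:,0],q[:,2],1); r=q[:,2]-np.polyval(k,q[:,0]);q=q[abs(r)<5];k=np.polyfit(q[:,0],q[:,2],1)
        print(cam,len(q),"lever phi",.524+np.arctan(k[0]),"z at hinge",k[1],q[:,0].min(),q[:,0].max())
        # angle by position
        print("  phi from centroid (assume top surface +6)", .524+np.arctan2(205-(q[:,2].mean()-6),-q[:,0].mean()))
    if cam=="scene":
        z=np.load("scene.npz")
        for l,i,w in(("before",z["im"],z["W"]),("now",im,W)):
            P=wp(w);c=(np.hypot(P[...,0],P[...,1])<42)&(P[...,2]>95)&(P[...,2]<150)
            h=cv2.cvtColor(i,cv2.COLOR_BGR2HSV)
            br=c&(h[...,0]>12)&(h[...,0]<32)&(h[...,1]>110)&(h[...,2]>90)
            print(l,"brass",br.sum(),np.round(np.percentile(P[br][:,2],[5,50,95]),1) if br.sum() else "", "n by row",[(r,int(br[r].sum())) for r in np.where(br.any(1))[0]])
            col=298; print([(r,i[r,col].tolist(),round(float(P[r,col,2]))) for r in range(224,256,1)])
st("now")
```

```text
top 57 lever phi 0.9604135334341601 z at hinge 212.3337943472962 -67.6146538000388 -25.003379956239733
  phi from centroid (assume top surface +6) 0.9358315589305215
scene 29 lever phi 0.9107547647224277 z at hinge 204.29612138161582 -111.41770549021773 -71.28416929546815
  phi from centroid (assume top surface +6) 0.9709906677107868
before brass 57 [117.  119.2 121.9] n by row [(np.int64(232), 2), (np.int64(233), 2), (np.int64(234), 2), (np.int64(235), 4), (np.int64(236), 5), (np.int64(237), 5), (np.int64(238), 8), (np.int64(239), 14), (np.int64(240), 10), (np.int64(241), 5)]
[(224, [57, 77, 66], 185), (225, [58, 78, 66], 180), (226, [59, 79, 67], 177), (227, [66, 81, 73], 171), (228, [75, 85, 84], 169), (229, [76, 83, 88], 155), (230, [63, 70, 78], 152), (231, [45, 55, 65], 149), (232, [40, 51, 61], 150), (233, [41, 53, 62], 148), (234, [54, 61, 70], 144), (235, [73, 78, 85], 138), (236, [85, 90, 97], 125), (237, [86, 93, 103], 121), (238, [73, 91, 108], 118), (239, [54, 88, 115], 118), (240, [52, 91, 119], 119), (241, [74, 101, 123], 122), (242, [98, 114, 128], 111), (243, [109, 1
[... 842 characters left out ...]
32, [94, 97, 104], 131), (233, [94, 97, 104], 128), (234, [94, 98, 104], 126), (235, [95, 97, 104], 128), (236, [94, 97, 103], 130), (237, [85, 88, 96], 122), (238, [63, 70, 78], 124), (239, [46, 55, 65], 118), (240, [41, 53, 63], 120), (241, [48, 58, 68], 119), (242, [64, 74, 84], 112), (243, [67, 78, 91], 100), (244, [49, 63, 80], 99), (245, [38, 54, 74], 94), (246, [37, 54, 74], 89), (247, [37, 54, 73], 86), (248, [37, 54, 73], 83), (249, [38, 54, 74], 76), (250, [37, 54, 74], 71), (251, [37, 54, 73], 67), (252, [36, 54, 73], 64), (253, [38, 55, 74], 59), (254, [38, 54, 74], 57), (255, [39, 55, 75], 53)]
now 25.0 F [-13.6   1.   27. ] T [ 0.3  1.7 -1.3] [-148.6  -70.3  113.9] 0.0235 131.5
```

The lid's top has gone from about 119 mm to 112 mm (113 is home), and the load is about twice what pressing in needs. I add a little more push, check that it holds steady, and hand in.

Run:
```python
from h import *
ctrl.movel(lev(1.0),max_speed=.03); a=st("end")
ctrl.pause(1.2); b=st("held")
im,W=cloud("scene");P=wp(W);h=cv2.cvtColor(im,cv2.COLOR_BGR2HSV)
br=(np.hypot(P[...,0],P[...,1])<42)&(P[...,2]>95)&(P[...,2]<150)&(h[...,0]>12)&(h[...,0]<32)&(h[...,1]>110)&(h[...,2]>90)
print(np.percentile(P[br][:,2],[5,50,95]))
if b["contact_force"][2]>22: print(ticket.close_job())
```

```text
end 25.25 F [-16.8   2.   25.9] T [ 1.   2.9 -1.8] [-150.5  -70.2  111.6] 0.0234 130.6
held 26.45 F [-16.7   2.   26.5] T [ 1.   3.  -1.8] [-150.5  -70.2  111.6] 0.0231 130.6
[109.83955081 112.15116878 115.15374756]
the job is handed in; nothing more can be done
None
```

The job is handed in after about 26 s on the robot's clock: latch turned fully across the tray's front, catch flipped over, and lid measured at 112 mm (113 is home) with the arm still holding the lever down at about 26 N.

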